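# Free the latch of the tall tip locker

### The arm

A 6-joint arm with a two-finger parallel gripper is mounted at the origin on a cart in front of the work surface, level with it; the furniture and walls round the work are solid. World frame = base frame: x ahead of the robot, y to its left, z up, the work surface at z = 0. Lengths are in m, angles in degrees, forces in N, time in s.
With the tool pointing down it reaches from about 0.3 to 0.75 m from the base axis. Payload 8.5 kg.
Tool frame: the origin (TCP) lies midway between the tips of the shut fingers; the grasp point (between the pads) lies 19 mm behind it; y points along the fingers, x is the direction in which the jaws open and shut, and the axes are right-handed (so a half turn about y gives the same grasp; the last joint's range is limited). The gripper opens to 85 mm and grips with 20 to 120 N. Pads are 22 mm wide; open, the fingers measure 114 mm over their backs; the gripper's body (76 mm by 85 mm) begins 54 mm behind the grasp point. The pads swing forward as they close: fully open they stand 13 mm farther back than shut.
Start: joints at [-84.758, 21.807, 74.336, -0, 83.858, -12.336], TCP at [0.166, -0.524, 0.231] pointing down, gripper open.
Joint ranges: [-178.18, 178.18], [-50.72, 133.34], [12.68, 142.11], [-81.47, 261.47], [9.98, 163.14], [-165.26, 165.26]. Speed limits (degrees/s): [136.94, 136.94, 180, 180, 180, 180].

### API

Orientations are given as a 3x3 rotation matrix whose columns are the frame's x, y, z axes.
In Python, from rig import env gives the robot as it stands.
- The arm moves only by the tool carry_out, never from a script. Its argument "plan" is a list of rows, each a list of 3 entries, a list of its own where there are three numbers: the shift along the tool's x, y, z in m, then the turn, a rotation vector about the tool's x, y, z in degrees, then the finger opening in m, from 0 to 0.0854. In form: [[[dx, dy, dz], [ax, ay, az], jaw], ...]. A call has 1 to 8 rows; each row shifts and turns the commanded pose from where the row before left it, along the tool's axes as they then stand; what a row does not reach is not made up. A row lasts 1/8 s, in which the tool goes at most 62.5 mm and 10.7 degrees, less where a joint would pass 70% of its speed; a pose out of reach is approached as far as the arm can. A call is refused whole if a number of a shift passes 0.0625 or a number of a turn 10.7, either way. A call with a gripper value outside its range is refused whole. The fingers move at their own pace and stop on an object; "force" is the grip in N (left out, the last holds). Time passes only in rows, so rows that do not move let the fingers close. It gives the time, the measured TCP pose, the force and the opening at its end, in the units of the state.
- env.observe(): the state, without advancing time (a new reading comes with each control period).
- env.get_image(name): name is "side" or "top"; returns a dict with "image" (400x640x3 uint8, red, green, blue), "vfov" (degrees; the focal length in pixels is half the picture's height over the tangent of half this angle, whatever the lens; pixels are square), "cx", "cy" (the principal point, pixels), "rvec" (rotation vector, rad) and "tvec" (3), from world to camera coordinates, as OpenCV has them. Camera axes: x right, y down, z forward; pixel columns grow to the right and rows downward; lengths in m; the calibration is good to about 2 mm. A picture is of the moment at which its call begins. There is no depth.
- env.close_job(): hands the job in, once; it reports no verdict.
Trained networks look in a picture, given as the dict that the camera call returned (one of the last four; its "shot" number tells which), for a name from the list of things; names that differ only in an ending like _2 or _b are one class to them, and where a whole thing is asked for, a point or a joint stands for the part that bears it (a point fixed in the world has none). Each returns a list of dicts, best first, with "conf" (0 to 1); they miss things now and then, are a little off and sometimes report something else, mostly with a low value. They report only what shows in the picture. A call takes as long as a camera call.
- env.outline_of(target, picture): "mask" (400x640 bool, what is visible of it) and "pixel" ([row, column] in pixels, amid what is visible of it).
The state is a dict: "time_s": time; "q": joint angles; "qvel": joint speeds; "joint_efforts": joint torques, N m; "position": TCP position; "tool_rot": TCP orientation; "ft_force": force on the tool from outside, world axes, zero at the start; "wrist_torque": the same for the moment, N m; "grip_width": finger opening in m.
Only numpy, scipy, OpenCV 4.12 (cv2) and the standard library are available. Lean on these libraries where they do the work, as an engineer would, in place of code of your own. Each camera call takes 0.05 s, during which the arm holds its last target.

### The job

Open the taller of the two small grey lockers on the bench, so that the reel inside can be taken out: press its sprung hook down through the slot in its top until the door springs ajar, then swing that door wide open, to about a right angle, and let go. Leave the lower locker shut.

Things in the scene. Friction and masses are not known exactly. Their poses are not given: they have to be found in the camera images.
- tall_locker_slot (a point): Centre of the slot in the tall locker's top sheet, level with that top, 150 mm above the bench. The locker is a fixed grey steel box 140 mm wide, 90 deep, 150 high (the other is alike but 100 high). Axes: x to its back, y to its left along the slot, z up. Slot 44 mm (x) by 80 mm (y), filled by a press plate 6 mm down: press near its middle, shut fingertips fit in.
- tall_locker_hinge (a point): Point on the tall locker's vertical door hinge, at the height of its top; fixed, same axes as the slot point. At joint angle a a door point r from the hinge lies at r (-sin a, -cos a) from it in x, y. Door: 8 mm thick about that plane, r up to 139 mm, from 2 to 118 mm below the top. At its top edge a latch bracket 22 mm wide stands 16 mm inwards at r = 82 mm.
- tall_hook (a joint): Sprung hook of the tall locker, pinned at the back under the top (rad): 0 at rest, holding the door; grows as its plate is pressed down. The door is free at about 0.12, the stop is at 0.26 (plate 7 to 10 mm lower). It takes about 2 N at first, 7 to 8 N at the stop, and springs back up when let go.
- tall_door (a joint): Door of the tall locker (rad): 0 to 0.02 shut and latched, grows as it swings out to the front, towards the robot, about its left edge, up to 1.75. Once freed it springs by itself to about 0.54 within two seconds and stops; beyond that its stiff hinge holds it where it is left (1 to 5 N push it on, 110 mm from the hinge).
- low_door (a joint): Door of the lower locker (rad): 0 to 0.02 shut. It has the same latch, and stays shut as long as its hook is left alone.

How it is judged:
By the outcome, as a careful person would: the job done as asked, in the order asked, and still so for the second after the job is handed in, with the robot touching nothing.
It also fails if it takes over 40 s, if anything falls off the work surface, if the arm or the gripper's body presses on something with over 40 N, if the wrist force passes 120 N, or if a joint passes its speed limit or range.

## Working session

There is one attempt and no reset: what is moved stays moved. The work goes in short steps, Python scripts to look and compute and a tool call to move; the robot and the scene stay as the last step left them, time stands still between calls to the robot, and variables do not carry over. Pictures are saved under pics/ and viewed, and the job is handed in when it is done.

Besides the shell and the picture viewer there is one more tool, called after "Call:" as name(argument=value, ...) on one line, values as JSON. carry_out: Moves the arm, as the interface text tells. Its arguments: {"type":"object","properties":{"plan":{"type":"array","items":{"type":"array"}},"force":{"type":"number"}},"required":["plan"]}

```bash
ls; mkdir -p pics; python3 - <<'E'
from rig import env
import cv2,numpy as np,pickle
o=env.observe();print(o['position'],o['tool_rot'],o['time_s'],o['ft_force'])
for n in('side','top'):
    d=env.get_image(n);cv2.imwrite(f'pics/{n}0.png',d['image'][:,:,::-1])
    print(n,{k:d[k] for k in d if k!='image'})
    for t in('tall_locker_slot','tall_locker_hinge','tall_hook','tall_door','low_door'):
        try:
            for r in env.outline_of(t,d):
                m=r['mask'];ys,xs=np.where(m);print(t,round(r['conf'],2),r['pixel'],m.sum(),xs.min() if len(xs) else 0,xs.max() if len(xs) else 0,ys.min() if len(ys) else 0,ys.max() if len(ys) else 0)
        except Exception as e: print(t,e)
    pickle.dump(d,open(f'{n}0.pkl','wb'))
E
```

```text
pics
[ 0.16604893 -0.52400167  0.23070784] [[ 3.01950121e-01 -1.62468149e-04  9.53323711e-01]
 [-9.53322553e-01  1.51671888e-03  3.01950013e-01]
 [-1.49498133e-03 -9.99998837e-01  3.03088899e-04]] 0.0 [-0.16243098 -0.28084758 -0.59189449]
side {'vfov': 43.0733097893426, 'cx': 326.1336349762603, 'cy': 209.15759259752258, 'rvec': array([ 2.29412805,  0.04919719, -0.02165634]), 'tvec': array([-0.54759093, -0.08973859,  1.474782  ]), 'shot': 1}
tall_locker_slot 0.75 [198.2, 348.6] 3656 317 377 160 241
tall_locker_hinge 0.59 [199.1, 347.5] 3705 316 377 159 242
tall_hook 0.75 [180.0, 349.8] 301 336 360 173 191
tall_door 0.8 [202.8, 317.9] 194 315 341 163 222
low_door 0.51 [281.2, 293.4] 304 284 306 237 300
top {'vfov': 55.05999438758666, 'cx': 320.7999122281013, 'cy': 191.22679600138073, 'rvec': array([ 2.12084677, -2.12553302,  0.18516185]), 'tvec': array([-0.24029154,  0.57580322,  0.89344738]), 'shot': 2}
tall_locker_slot 0.65 [173.1, 282.5] 3299 247 322 138 209
tall_locker_hinge 0.9 [170.8, 285.4] 3344 247 322 137 209
tall_hook 0.77 [169.0, 284.1] 544 274 306 157 182
tall_door 0.65 [192.8, 277.9] 668 246 307 173 209
low_door 0.89 [221.2, 381.2] 437 350 411 213 231
```

View pics/side0.png

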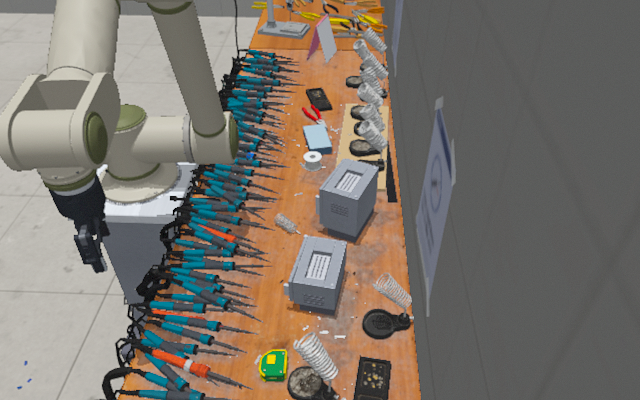

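View pics/top0.png

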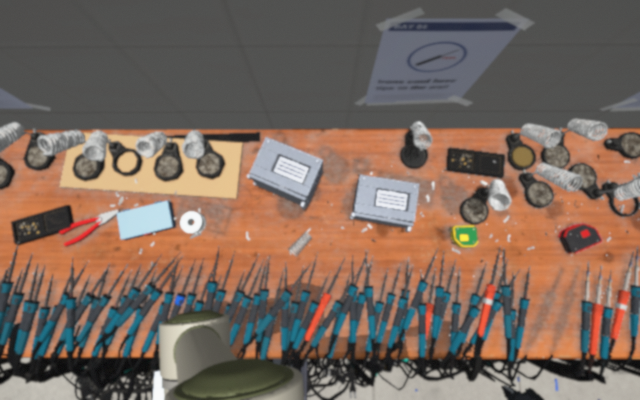

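```bash
python3 - <<'E'
import pickle,cv2
for n,b in(('side',(270,130,110,190)),('top',(225,110,210,140))):
    d=pickle.load(open(n+'0.pkl','rb'));x,y,w,h=b
    s=3
    cv2.imwrite(f'pics/{n}0z.png',cv2.resize(d['image'][y:y+h,x:x+w,::-1],None,fx=s,fy=s,interpolation=cv2.INTER_CUBIC))
E
```

```text
(no output)
```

View pics/side0z.png

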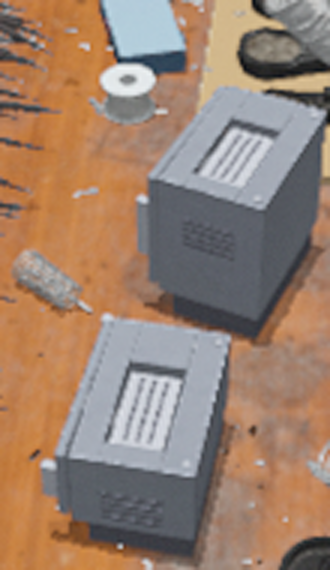

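View pics/top0z.png

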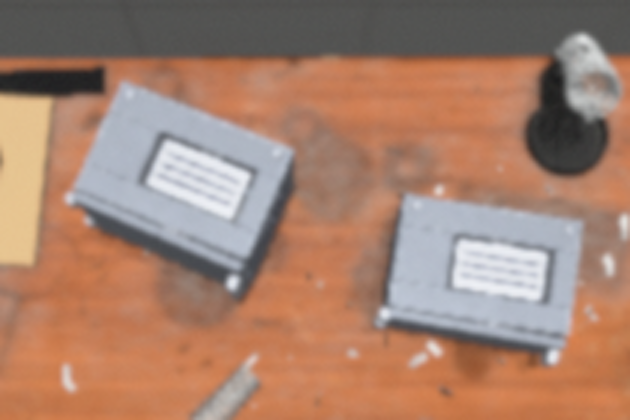

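```bash
cat > h.py <<'E'
import numpy as np,cv2,pickle
def bp(d,px,z):
    f=200/np.tan(np.radians(d['vfov'])/2)
    R,_=cv2.Rodrigues(d['rvec']);t=d['tvec']
    c=-R.T@t
    out=[]
    for u,v in px:
        r=R.T@np.array([(u-d['cx'])/f,(v-d['cy'])/f,1]);out.append(c+r*(z-c[2])/r[2])
    return np.array(out)
def pj(d,P):
    f=200/np.tan(np.radians(d['vfov'])/2)
    R,_=cv2.Rodrigues(d['rvec']);p=(R@np.atleast_2d(P).T).T+d['tvec']
    return np.c_[p[:,0]/p[:,2]*f+d['cx'],p[:,1]/p[:,2]*f+d['cy']]
E
python3 - <<'E'
from h import *
np.set_printoptions(precision=4,suppress=True)
T=pickle.load(open('top0.pkl','rb'));S=pickle.load(open('side0.pkl','rb'))
o=lambda a,b:[(x/3+b[0]-.33,y/3+b[1]-.33) for x,y in a]
for d,b,sl,co in((T,(225,110),[(162,134),(254,168),(238,220),(145,182)],[(125,85),(292,150),(240,280),(75,200)]),
  (S,(270,130),[(197,180),(228,120),(277,128),(245,188)],[(155,180),(222,90),(325,105),(262,208)])):
    for q in(sl,co):
        P=bp(d,o(q,b),.15);print(P[:,:2],P.mean(0)[:2],np.linalg.norm(P-np.roll(P,-1,0),axis=1))
E
```

```text
[[ 0.6416 -0.1479]
 [ 0.6152 -0.2168]
 [ 0.5758 -0.2052]
 [ 0.6048 -0.136 ]] [ 0.6093 -0.1765] [0.0738 0.0411 0.075  0.0387]
[[ 0.6799 -0.1193]
 [ 0.6289 -0.2451]
 [ 0.5311 -0.2069]
 [ 0.5913 -0.0844]] [ 0.6078 -0.1639] [0.1357 0.105  0.1365 0.0953]
[[ 0.5788 -0.2108]
 [ 0.6022 -0.1314]
 [ 0.6426 -0.1405]
 [ 0.6167 -0.2191]] [ 0.6101 -0.1755] [0.0828 0.0414 0.0827 0.0388]
[[ 0.5457 -0.2123]
 [ 0.5965 -0.0894]
 [ 0.6831 -0.107 ]
 [ 0.63   -0.2428]] [ 0.6138 -0.1629] [0.1329 0.0883 0.1458 0.0896]
```

```bash
cat > ov.py <<'E'
from h import *
import sys
def wire(d,c,yaw,name,box,s=5,H=.15,a=None,hx=-.045,hy=.082):
    x,y,w,h=box
    im=cv2.resize(d['image'][y:y+h,x:x+w,::-1],None,fx=s,fy=s,interpolation=cv2.INTER_CUBIC)
    X=np.array([np.cos(yaw),np.sin(yaw)]);Y=np.array([-X[1],X[0]])
    def W(p):return np.r_[np.array(c)+p[0]*X+p[1]*Y,p[2]]
    def poly(pts,col):
        q=((pj(d,[W(p) for p in pts])-[x,y]+.5)*s).astype(np.int32)
        cv2.polylines(im,[q.reshape(-1,1,2)],True,col,1)
    poly([(i*.022,j*.04,H) for i,j in((1,1),(1,-1),(-1,-1),(-1,1))],(0,0,255))
    for z in (H,0):
        poly([(i,j,z) for i,j in((.045,.082),(.045,-.058),(-.045,-.058),(-.045,.082))],(0,255,0))
    if a is not None:
        e=lambda r:(hx-r*np.sin(a),hy-r*np.cos(a))
        poly([(*e(0),H-.002),(*e(.139),H-.002),(*e(.139),H-.118),(*e(0),H-.118)],(255,255,0))
        poly([(*e(.071),H-.002),(*e(.093),H-.002)],(0,255,255))
    cv2.imwrite(name,im)
E
python3 - <<'E'
from ov import *
T=pickle.load(open('top0.pkl','rb'));S=pickle.load(open('side0.pkl','rb'))
y=np.radians(-21.5)
wire(T,(.610,-.176),y,'pics/ovt.png',(235,125,100,95),a=0.)
wire(S,(.610,-.176),y,'pics/ovs.png',(300,145,100,110),a=0.)
E
```

```text
(no output)
```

View pics/ovt.png

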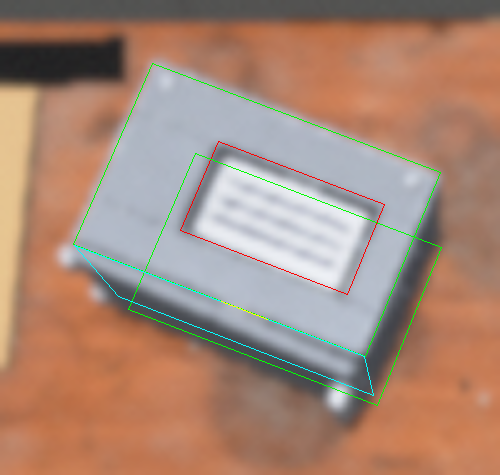

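View pics/ovs.png

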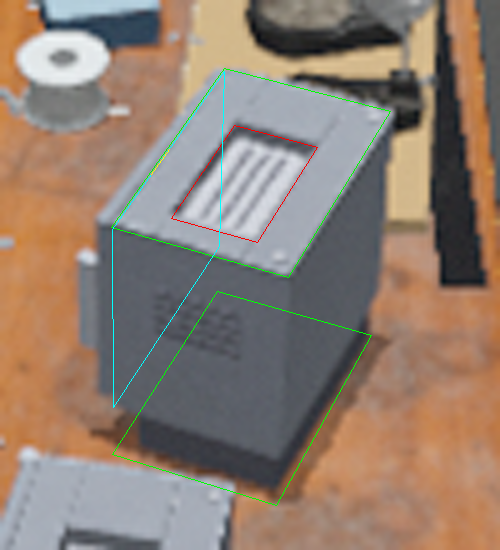

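Call:
carry_out(plan=[[[-0.0198, 0, 0.0528], [0, 0, 0], 0], [[-0.0198, 0, 0.0528], [0, 0, 0], 0], [[-0.0198, 0, 0.0528], [0, 0, 0], 0], [[-0.0198, 0, 0.0528], [0, 0, 0], 0], [[-0.0198, 0, 0.0528], [0, 0, 0], 0], [[-0.0198, 0, 0.0528], [0, 0, 0], 0], [[-0.0198, 0, 0.0528], [0, 0, 0], 0], [[-0.0198, 0, 0.0528], [0, 0, 0], 0]])

```text
time_s: 1.6
position: [0.5223, -0.2444, 0.2315]
tool_rot: [[0.302, 0.0, 0.953], [-0.953, -0.0, 0.302], [0.0, -1.0, 0.0]]
ft_force: [-0.1, -1.6, 1.2]
grip_width: -0.0002
```

Call:
carry_out(plan=[[[-0.0198, 0, 0.0528], [0, 0, 0], 0], [[-0.0198, 0, 0.0528], [0, 0, 0], 0], [[0, 0, 0], [0, 9.8, 0], 0], [[0, 0, 0], [0, 9.8, 0], 0], [[0, 0, 0], [0, 9.8, 0], 0], [[0, 0, 0], [0, 9.7, 0], 0], [[0, 0, 0], [0, 0, 0], 0], [[0, 0, 0], [0, 0, 0], 0]])

```text
time_s: 2.6
position: [0.6096, -0.1761, 0.2313]
tool_rot: [[-0.364, -0.0, 0.931], [-0.931, 0.0, -0.364], [-0.0, -1.0, -0.0]]
ft_force: [0.2, -0.9, 0.9]
grip_width: -0.0002
```

```bash
python3 - <<'E'
from rig import env
import cv2,numpy as np
np.set_printoptions(precision=4,suppress=True)
o=env.observe();print(o['position'],o['tool_rot'],o['time_s'],o['ft_force'],o['q'],o['grip_width'])
d=np.array([.610,-.176,.17])-o['position'];print(d, np.array(o['tool_rot']).T@d)
a=env.get_image('side')['image'];cv2.imwrite('pics/s1.png',a[:,:,::-1])
E
```

```text
[ 0.6096 -0.1761  0.2313] [[-0.3639 -0.0001  0.9315]
 [-0.9315  0.0001 -0.3639]
 [-0.     -1.     -0.0001]] 2.6 [ 0.1703 -0.8614  0.8932] [-26.7837  30.5563  59.5799   0.0011  89.8699  84.5539] -0.0001962826072475515
[ 0.0004  0.0001 -0.0613] [-0.0002  0.0613  0.0003]
```

View pics/s1.png

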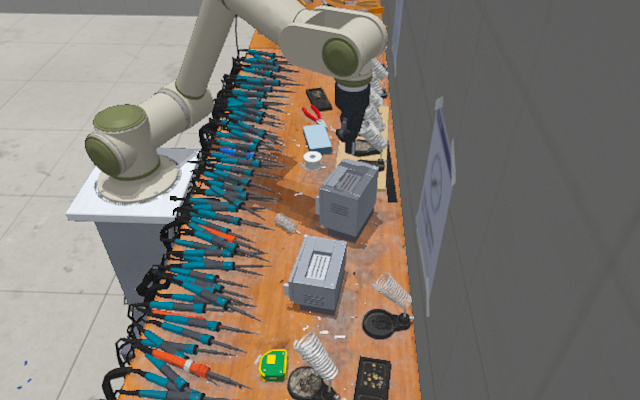

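The image shows the shut fingertips at about (347,150), above the slot at (350,180). I'm descending now.

Call:
carry_out(plan=[[[0, 0.04, 0], [0, 0, 0], 0], [[0, 0.03, 0], [0, 0, 0], 0], [[0, 0.008, 0], [0, 0, 0], 0], [[0, 0.005, 0], [0, 0, 0], 0], [[0, 0.002, 0], [0, 0, 0], 0], [[0, 0, 0], [0, 0, 0], 0]])

```text
time_s: 3.4
position: [0.6099, -0.1762, 0.1471]
tool_rot: [[-0.367, 0.001, 0.93], [-0.93, -0.001, -0.367], [0.0, -1.0, 0.001]]
ft_force: [-0.2, 0.5, 0.3]
grip_width: 0.0
```

In the slot, no contact. I'll press until the plate is down.

Call:
carry_out(plan=[[[0, 0.003, 0], [0, 0, 0], 0], [[0, 0.002, 0], [0, 0, 0], 0], [[0, 0.002, 0], [0, 0, 0], 0], [[0, 0.002, 0], [0, 0, 0], 0], [[0, 0, 0], [0, 0, 0], 0]])

```text
time_s: 4.03
position: [0.609, -0.1758, 0.1374]
tool_rot: [[-0.367, -0.002, 0.93], [-0.93, 0.001, -0.367], [0.0, -1.0, -0.002]]
ft_force: [-5.0, 2.1, 5.8]
grip_width: 0.0
```

Call:
carry_out(plan=[[[0, 0.0015, 0], [0, 0, 0], 0], [[0, 0, 0], [0, 0, 0], 0], [[0, 0, 0], [0, 0, 0], 0], [[0, 0, 0], [0, 0, 0], 0], [[0, 0, 0], [0, 0, 0], 0], [[0, 0, 0], [0, 0, 0], 0]])

```text
time_s: 4.78
position: [0.6089, -0.1758, 0.1361]
tool_rot: [[-0.367, -0.002, 0.93], [-0.93, 0.001, -0.367], [0.0, -1.0, -0.002]]
ft_force: [-6.2, 1.3, 6.0]
grip_width: -0.0001
```

```bash
python3 - <<'E'
from rig import env
import cv2,numpy as np
for n in('side','top'):
    a=env.get_image(n)['image'];b=(270,130,110,190) if n=='side' else (225,110,210,140)
    x,y,w,h=b
    cv2.imwrite(f'pics/{n}2.png',cv2.resize(a[y:y+h,x:x+w,::-1],None,fx=3,fy=3,interpolation=cv2.INTER_CUBIC))
E
```

```text
(no output)
```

View pics/side2.png

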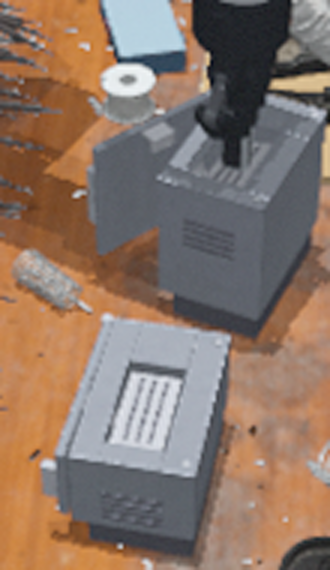

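View pics/top2.png

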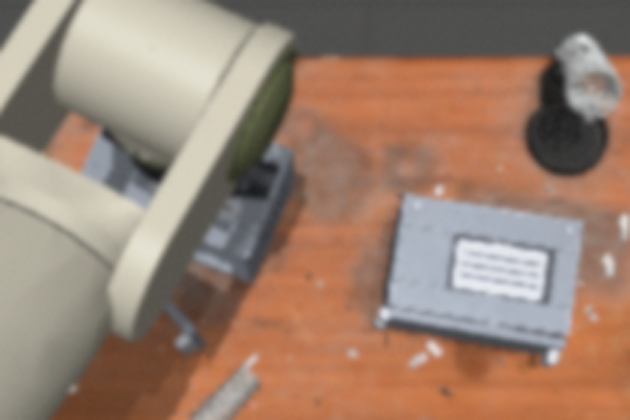

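The door has sprung ajar: in the side zoom its outer edge is at about (95,200), with the bracket at (160,135). I'll lift out and then check the hinge model against the picture.

Call:
carry_out(plan=[[[0, -0.02, 0], [0, 0, 0], 0], [[0, -0.035, 0], [0, 0, 0], 0], [[0, 0, 0], [0, 0, 0], 0], [[0, 0, 0], [0, 0, 0], 0]])

```text
time_s: 5.38
position: [0.6094, -0.176, 0.1899]
tool_rot: [[-0.367, -0.001, 0.93], [-0.93, 0.001, -0.367], [-0.0, -1.0, -0.001]]
ft_force: [-0.3, 0.1, -0.9]
grip_width: 0.0001
```

```bash
python3 - <<'E'
from rig import env
from ov import *
o=env.observe();print(o['position'],o['ft_force'],o['time_s'])
S=env.get_image('side');pickle.dump(S,open('s3.pkl','wb'))
wire(S,(.610,-.176),np.radians(-21.5),'pics/ov3.png',(290,145,110,110),a=.54,hx=-.053)
E
```

```text
[ 0.60942664 -0.17596498  0.18992032] [-0.28803667  0.09068567 -0.9067997 ] 5.375
```

View pics/ov3.png

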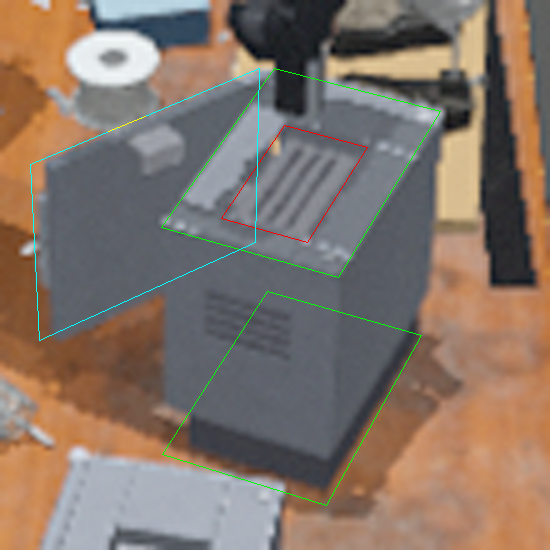

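Call:
carry_out(plan=[[[0.02, 0, -0.04], [0, 0, 0], 0], [[0.019, 0, -0.04], [0, 0, 0], 0], [[0, 0, 0], [0, 0, 0], 0], [[0, 0.03, 0], [0, 0, 0], 0], [[0, 0.03, 0], [0, 0, 0], 0], [[0, 0.02, 0], [0, 0, 0], 0], [[0, 0, 0], [0, 0, 0], 0]])

```text
time_s: 6.3
position: [0.5208, -0.1826, 0.109]
tool_rot: [[-0.367, -0.003, 0.93], [-0.93, 0.002, -0.367], [-0.001, -1.0, -0.004]]
ft_force: [0.5, 0.1, 0.9]
grip_width: -0.0002
```

```bash
python3 - <<'E'
from rig import env
from ov import *
S=env.get_image('side')
wire(S,(.610,-.176),np.radians(-21.5),'pics/ov4.png',(290,145,110,110),a=.54,hx=-.049)
h=np.array([-.049,.082])
p=None
for a,r in((.56,.118),(.8,.118),(1.05,.118),(1.3,.118),(1.45,.118),(1.57,.118)):
    u=np.array([-np.sin(a),-np.cos(a)]);n=np.array([np.cos(a),-np.sin(a)])
    q=h+r*u+n*(.004+.011*np.cos(a)+.015*np.sin(a));print(a,q.round(4), None if p is None else ('tool x',round(-(q-p)[1],4),'z',round((q-p)[0],4)));p=q
E
```

```text
0.56 [-0.0936 -0.0293] None
0.8 [-0.118  -0.0163] ('tool x', np.float64(-0.013), 'z', np.float64(-0.0244))
1.05 [-0.1402  0.0038] ('tool x', np.float64(-0.0201), 'z', np.float64(-0.0221))
1.3 [-0.157   0.0298] ('tool x', np.float64(-0.026), 'z', np.float64(-0.0168))
1.45 [-0.1637  0.0477] ('tool x', np.float64(-0.0179), 'z', np.float64(-0.0067))
1.57 [-0.167   0.0629] ('tool x', np.float64(-0.0152), 'z', np.float64(-0.0033))
```

View pics/ov4.png

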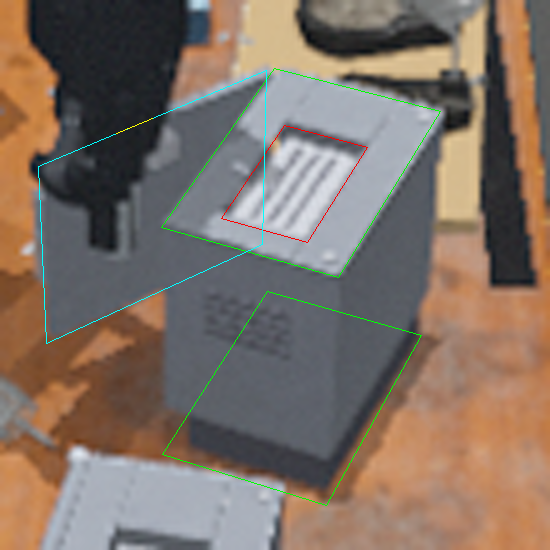

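The fingers hang inside the ajar door, with the tip at about (105,245), and nothing is touching. Next I push the door along its arc.

Call:
carry_out(plan=[[[-0.0097, 0, -0.0136], [0, 0, 0], 0], [[-0.0065, 0, -0.0122], [0, 0, 0], 0], [[-0.0065, 0, -0.0122], [0, 0, 0], 0], [[-0.01, 0, -0.011], [0, 0, 0], 0], [[-0.01, 0, -0.011], [0, 0, 0], 0], [[0, 0, 0], [0, 0, 0], 0]])

```text
time_s: 7.1
position: [0.4798, -0.1199, 0.1108]
tool_rot: [[-0.366, -0.002, 0.931], [-0.931, 0.001, -0.366], [-0.0, -1.0, -0.002]]
ft_force: [-0.2, -0.7, 0.6]
grip_width: -0.0001
```

Call:
carry_out(plan=[[[-0.013, 0, -0.0084], [0, 0, 0], 0], [[-0.013, 0, -0.0084], [0, 0, 0], 0], [[-0.009, 0, -0.0035], [0, 0, 0], 0], [[-0.009, 0, -0.0032], [0, 0, 0], 0], [[0, 0, 0], [0, 0, 0], 0], [[0, 0, 0], [0, 0, 0], 0]])

```text
time_s: 7.85
position: [0.4747, -0.0713, 0.1106]
tool_rot: [[-0.367, -0.001, 0.93], [-0.93, 0.001, -0.367], [-0.0, -1.0, -0.001]]
ft_force: [-0.8, 0.3, -0.4]
grip_width: -0.0002
```

```bash
python3 - <<'E'
from rig import env
from ov import *
S=env.get_image('side')
wire(S,(.610,-.176),np.radians(-21.5),'pics/ov5.png',(250,125,150,120),a=1.45,hx=-.049)
E
```

```text
(no output)
```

View pics/ov5.png

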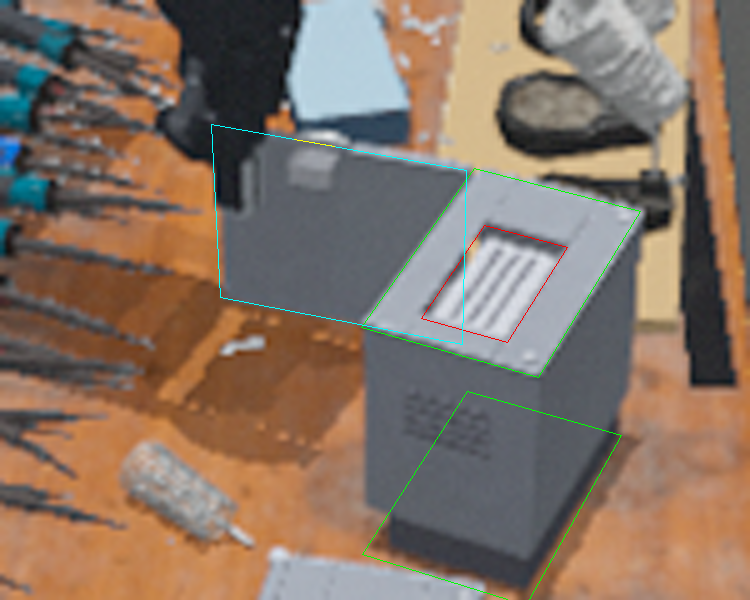

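The door is at about 1.45 rad, and its edge matches the wireframe. One more small push should bring it to about 1.57, then I back off and lift.

Call:
carry_out(plan=[[[-0.006, 0, -0.0015], [0, 0, 0], 0], [[-0.007, 0, -0.0015], [0, 0, 0], 0], [[0, 0, 0], [0, 0, 0], 0], [[0, 0, 0], [0, 0, 0], 0], [[0.012, 0, 0], [0, 0, 0], 0], [[0.012, 0, 0], [0, 0, 0], 0], [[0, -0.04, 0], [0, 0, 0], 0], [[0, -0.06, 0], [0, 0, 0], 0]])

```text
time_s: 8.9
position: [0.4672, -0.0816, 0.211]
tool_rot: [[-0.368, -0.004, 0.93], [-0.93, 0.002, -0.368], [-0.0, -1.0, -0.004]]
ft_force: [0.4, 0.6, 0.6]
grip_width: 0.0005
```

Call:
carry_out(plan=[[[0.05, -0.02, 0], [0, 0, 0], 0], [[0.06, 0, 0], [0, 0, 0], 0], [[0.06, 0, 0], [0, 0, 0], 0], [[0.06, 0, 0], [0, 0, 0], 0], [[0.06, 0, 0], [0, 0, 0], 0], [[0, 0, 0], [0, 0, 0], 0], [[0, 0, 0], [0, 0, 0], 0]])

```text
time_s: 9.78
position: [0.3613, -0.3505, 0.2306]
tool_rot: [[-0.368, -0.0, 0.93], [-0.93, 0.001, -0.368], [-0.001, -1.0, -0.001]]
ft_force: [-0.2, 0.6, -0.7]
grip_width: -0.0003
```

```bash
python3 - <<'E'
from rig import env
from ov import *
S=env.get_image('side');T=env.get_image('top')
for a in (1.57,):
    wire(S,(.610,-.176),np.radians(-21.5),'pics/ov6s.png',(250,125,150,120),a=a,hx=-.049)
    wire(T,(.610,-.176),np.radians(-21.5),'pics/ov6t.png',(220,120,120,120),a=a,hx=-.049)
cv2.imwrite('pics/t6.png',T['image'][:,:,::-1])
E
```

```text
(no output)
```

View pics/ov6s.png

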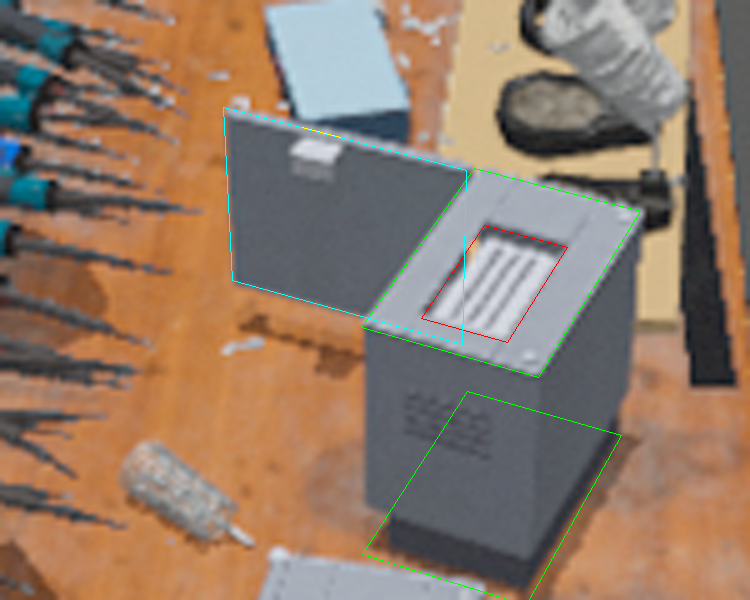

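View pics/ov6t.png

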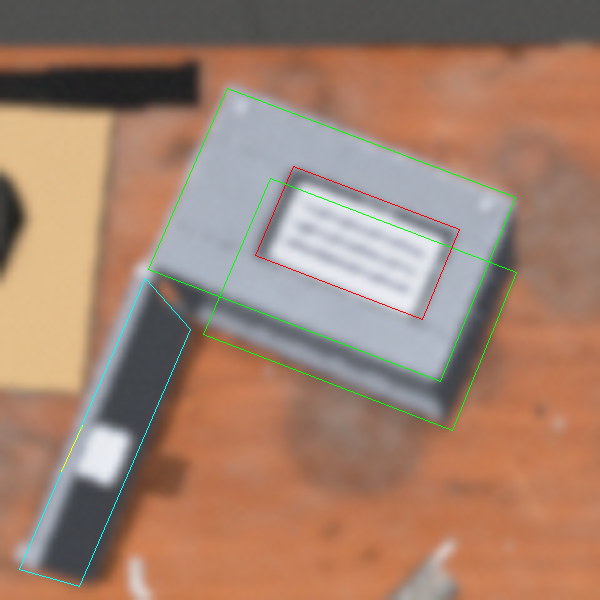

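View pics/t6.png

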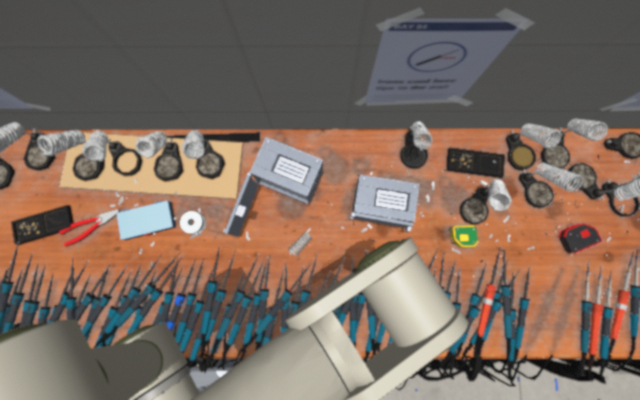

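Both views match the 1.57 rad wireframe. In the top view the open door lies at about (242,205). The lower locker at (386,200) is still shut, and the arm is clear of everything.

```bash
python3 - <<'E'
from rig import env
o=env.observe();print(o['time_s'],o['ft_force']);print(env.close_job())
E
```

```text
9.875 [0.39690602 0.08817077 0.51622263]
the job is handed in; nothing more can be done
None
```

The tall locker's door now stands open at about a right angle, the lower locker is still shut, and the job is handed in at about 9.9 s of the 40 s allowed. I pressed the hook plate down about 8 mm through the slot, with about 6 N of downward force, and the door sprang ajar. I then lifted out, pushed the door open from inside with the shut fingertips, and withdrew.

- **Door angle:** in the last pictures, side and top, the door lines up with a model drawn at 1.57 rad. This is a match by eye to within a few hundredths of a radian, because the joint angle itself was not measured.
- **Lower locker:** it looks shut in the last top picture and was not touched.
- **Contact:** the arm stood well clear, with residual forces under 1 N. While pressing there was also a sideways force of about 6 N, well under the limits.
- **Hinge position:** the first estimate of the hinge was about 4 mm off. I corrected it from the picture of the door ajar before pushing. No check failed.

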